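# Weed out the tired spring clips

### The arm

A 6-joint arm with a two-finger parallel gripper is mounted at the origin on the work surface. World frame = base frame: x ahead of the robot, y to its left, z up, the work surface at z = 0. Lengths are in m, angles in rad, forces in N, time in s.
With the tool pointing down it reaches from about 0.35 to 0.975 m from the base axis. Payload 4.9 kg.
Tool frame: the origin (TCP) lies at the very end of the fingers, on their centre line; the grasp point (between the pads) lies 19 mm behind it (ctrl.pinch_z is the distance from the TCP to the grasp point, in m); z points along the fingers, y is the direction in which the jaws open and shut (so a half turn about z gives the same grasp; the last joint's range is limited). The gripper opens to 85 mm and grips with 20 to 120 N. Pads are 22 mm wide; open, the fingers measure 114 mm over their backs; the gripper's body (76 mm by 85 mm) begins 54 mm behind the grasp point. The pads swing forward as they close: fully open they stand 13 mm farther back than shut.
Start: joints at [1.226, 0.053, 1.613, -0, 1.476, -0.119], TCP at [0.14, 0.609, 0.231] pointing down, gripper open.
Joint ranges: [-3.01, 3.01], [-1.01, 2.22], [0.06, 2.58], [-1.02, 4.17], [0.09, 2.62], [-3.14, 3.14]. Speed limits (rad/s): [2.57, 2.57, 3.14, 3.14, 3.14, 3.14].

### API

Orientations are given as a rotation vector (axis times angle).
In Python, from station import ctrl gives the robot as it stands.
- The arm moves only by the tool carry_out, never from a script. Its argument "series" is a list of rows, each a list of 7 numbers: the shift along the world's x, y, z each as a share of 0.025 m, from -1 to 1, then the turn, a rotation vector about the world's x, y, z each as a share of 0.1 rad, from -1 to 1, then the opening, from 0 (shut) to 1 (fully open). A call has 1 to 12 rows; each row shifts and turns the commanded pose from where the row before left it; what a row does not reach is not made up. A row lasts 1/10 s, in which the tool goes at most 50 mm and 8.59 degrees, less where a joint would pass 70% of its speed; a pose out of reach is approached as far as the arm can. A call with a number of a shift or a turn outside -1 to 1 is refused whole. A call with a gripper value outside its range is refused whole. The fingers move at their own pace and stop on an object; "grip_force" is the grip in N (left out, the last holds). Time passes only in rows, so rows that do not move let the fingers close. It gives the time, the measured TCP pose, the force and the opening at its end, in the units of the state.
- ctrl.get_obs(): the state, without advancing time (a new reading comes with each control period).
- ctrl.get_image(name): name is "scene" or "top" or "wrist"; returns a dict with "frame" (420x560x3 uint8, blue, green, red), "fx", "fy", "cx", "cy" (pixels), "R" (3x3) and "t" (3): a world point X has camera coordinates R X + t; the wrist camera has in their place "hand_eye" (4x4, takes a point from camera to tool coordinates, whose origin is the TCP and whose axes are the flange's). Camera axes: x right, y down, z forward; pixel columns grow to the right and rows downward; lengths in m; the calibration is good to about 2 mm. A picture is of the moment at which its call begins: read the wrist's pose just before it. There is no depth.
- ctrl.finish_job(): hands the job in, once; it reports no verdict.
Trained networks look in a picture, given as the dict that the camera call returned (one of the last four; its "shot" number tells which), for a name from the list of things; names that differ only in an ending like _2 or _b are one class to them, and where a whole thing is asked for, a point or a joint stands for the part that bears it (a point fixed in the world has none). Each returns a list of dicts, best first, with "p" (0 to 1); they miss things now and then, are a little off and sometimes report something else, mostly with a low value. They report only what shows in the picture. A call takes as long as a camera call. They do not tell look-alikes from the thing itself.
- ctrl.trace(picture, name): "mask" (420x560 bool, what is visible of it) and "rect" ([left, top, width, height] as shares, 0 to 1, of the picture: columns of its width, rows of its height, round what is visible of it).
- ctrl.mark_of(picture, name): "position" ([column, row] as shares, 0 to 1, of the picture: columns of its width, rows of its height: a listed point, or the origin of a listed thing).
The state is a dict: "t": time; "q": joint angles; "dq": joint speeds; "effort": joint torques, N m; "tool_pos": TCP position; "tool_rot": TCP orientation; "contact_force": force on the tool from outside, world axes, zero at the start; "wrist_torque": the same for the moment, N m; "opening": finger opening in m.
Only numpy, scipy, OpenCV 4.12 (cv2) and the standard library are available. Lean on these libraries where they do the work, as an engineer would, in place of code of your own. Each camera call takes 0.05 s, during which the arm holds its last target.

### The job

Five look-alike spring clips on the clip board each hold a gauge card, and two of the clips have tired springs that let their card slide easily. Find them by tugging lightly on the card tabs towards the robot, so that the cards in the three sound clips stay in place, and draw the two tired clips' cards out and put them down in the long green tray in front of the board. Leave the other three cards in their clips and everything else on the bench where it is.

Things in the scene. Friction and masses are not known exactly. Their poses are not given: they have to be found in the camera images.
- board: fixed oak clip board, 12 mm thick, 180 x 330 mm, with five look-alike grey spring clips (bag-clip type) standing on it 68 mm apart along its y, number 1 leftmost (+y); origin under the middle of the row of clips, x points away from the tabs. A clip is 90 mm long (x), 20 mm thick, 36 mm tall; mouth at its -x end, one rigid cheek (-y side) and one sprung cheek hinged at the +x end.
- card_1_tab (a point): gauge card in clip 1: upright 4 mm plywood blade (45 mm long, 40 tall) and a pull tab 40 mm long (x), 10 thick (y), 40 tall; 30 g. This point is the tab's centre, 20 mm above its foot on the board. x points into the clip; pull to -x. At the start it lies 80 mm in front of the clip's centre, with 15 mm of bare blade between tab and mouth and 30 mm in the mouth (free after 30 mm).
- card_2_tab (a point): gauge card in clip 2, just like card_1. Of the five clips three are sound and let their card slide only at about 10 to 18 N of pull; two are tired and let it slide at about 1 to 6 N. Which are tired changes every time and cannot be seen.
- card_3_tab (a point): gauge card in clip 3, just like card_1
- card_4_tab (a point): gauge card in clip 4, just like card_1
- card_5_tab (a point): gauge card in clip 5 (rightmost), just like card_1
- tray_floor (a point): centre of the inner floor of the single long green plastic tray fixed on the bench in front of the board, about 250 mm from the board's origin; inner space 132 mm (its x, about along the board's x) by 292 mm (its y), walls 4 mm thick rising 31 mm above this floor (rim 35 mm above the bench).
- mug: bystander: glazed blue mug, 80 mm across, 92 mm tall, origin under its centre
- bowl: bystander: small terracotta bowl, 120 mm across, 55 mm tall, origin under its centre
- jar: bystander: closed glass jar, 70 mm across, 90 mm tall, origin under its centre
- tile: bystander: pale celadon ceramic test tile lying flat between board and tray, 40 x 100 x 8 mm (x, y, z), origin under its centre
- rib: bystander: dark wooden rib lying flat, 50 x 110 x 7 mm (x, y, z), origin under its centre
- tool: bystander: aluminium turning tool lying along its x axis, 180 mm long, 15 mm thick, with a wire loop, origin under its middle
Things that resemble listed ones, but are neither listed nor needed, are in the scene too. Leave any turquoise look-alike of the part that bears card_2_tab alone.

How it is judged:
By the outcome, as a careful person would: the job done as asked, in the order asked, and still so for the second after the job is handed in, with the robot touching nothing.
It also fails if it takes over 72 s, if anything falls off the work surface, if the arm or the gripper's body presses on something with over 40 N, if the wrist force passes 120 N, or if a joint passes its speed limit or range.

## Working session

There is one attempt and no reset: what is moved stays moved. The work goes in short steps, Python scripts to look and compute and a tool call to move; the robot and the scene stay as the last step left them, time stands still between calls to the robot, and variables do not carry over. Pictures are saved under pics/ and viewed, and the job is handed in when it is done.

Besides the shell and the picture viewer there is one more tool, called after "Emit:" as name(argument=value, ...) on one line, values as JSON. carry_out: Moves the arm, as the interface text tells. Shift numbers are shares of 0.025 m and turn numbers shares of 0.1 rad, none past 1 either way. Its arguments: {"type":"object","properties":{"series":{"type":"array"},"grip_force":{"type":"number"}},"required":["series"]}

```bash
ls; mkdir -p pics; cat > h.py <<'E'
import numpy as np,cv2
from station import ctrl
from scipy.spatial.transform import Rotation as Ro
def cam(im): 
    return np.array([[im['fx'],0,im['cx']],[0,im['fy'],im['cy']],[0,0,1]]),np.array(im['R']),np.array(im['t'])
def ray(im,u,v):
    K,R,t=cam(im); d=R.T@np.linalg.inv(K)@np.array([u,v,1]); return -R.T@t,d
def atz(im,u,v,z):
    c,d=ray(im,u,v); return c+d*(z-c[2])/d[2]
def proj(im,X):
    K,R,t=cam(im); p=K@(R@np.array(X)+t); return p[:2]/p[2]
def tri(im1,p1,im2,p2):
    A=[];b=[]
    for im,p in((im1,p1),(im2,p2)):
        c,d=ray(im,*p); d=d/np.linalg.norm(d); M=np.eye(3)-np.outer(d,d); A.append(M); b.append(M@c)
    A=np.vstack(A);b=np.hstack(b); x=np.linalg.lstsq(A,b,rcond=None)[0]; return x,np.linalg.norm(A@x-b)
E
python3 - <<'E'
from h import *
for n in("scene","top"):
    im=ctrl.get_image(n); cv2.imwrite(f"pics/{n}0.png",im['frame'])
    K,R,t=cam(im);print(n,-R.T@t,im['fx'])
    for k in ["board","card_1_tab","tray_floor","tile"]:
        for r in ctrl.mark_of(im,k):
            u,v=r['position'][0]*560,r['position'][1]*420
            z={"card_1_tab":.032,"tray_floor":.004}.get(k,0)
            print(k,round(r['p'],2),round(u,1),round(v,1),atz(im,u,v,z).round(4))
print(ctrl.get_obs())
E
```

```text
pics
scene [1.21247217 0.76187982 0.74791474] 533.6295701879957
board 0.73 247.6 258.1 [0.7069 0.0138 0.    ]
card_1_tab 0.91 311.0 271.7 [0.6505 0.1585 0.032 ]
tray_floor 0.84 346.3 226.3 [0.4564 0.0621 0.004 ]
tile 0.89 298.5 233.8 [0.5617 0.0129 0.    ]
top [ 0.33650188 -0.07037272  1.16565738] 496.1195449426149
board 0.89 244.9 168.8 [0.7007 0.0087 0.    ]
board 0.49 238.1 223.4 [0.5641 0.022  0.    ]
card_1_tab 0.48 177.5 183.9 [0.6521 0.1654 0.032 ]
tray_floor 0.82 217.6 265.3 [0.4632 0.0671 0.004 ]
tile 0.61 234.5 225.5 [0.559  0.0304 0.    ]
{'t': 0.5, 'q': array([ 1.22601404e+00,  5.26888721e-02,  1.61297596e+00,  1.11314958e-05,
        1.47600923e+00, -1.19004902e-01]), 'dq': array([-0.00085643,  0.00019716, -0.00085   ,  0.0010332 ,  0.00022047,
       -0.00075101]), 'effort': array([-4.59982857e-04, -3.93225896e+01, -3.70024395e+01, -8.92997718e-05,
        1.36326962e-03, -3.36658147e-06]), 'tool_pos': array([0.13989637, 0.60908711, 0.23126505]), 'tool_rot': array([-3.53895823e-01, -3.12156641e+00,  1.20445276e-04]), 'contact_force': array([0.27709473, 0.51450658, 0.20452177]), 'wrist_torque': array([-0.00895918,  0.03202544,  0.01797913]), 'opening': 0.08555768289208296}
```

View pics/scene0.png

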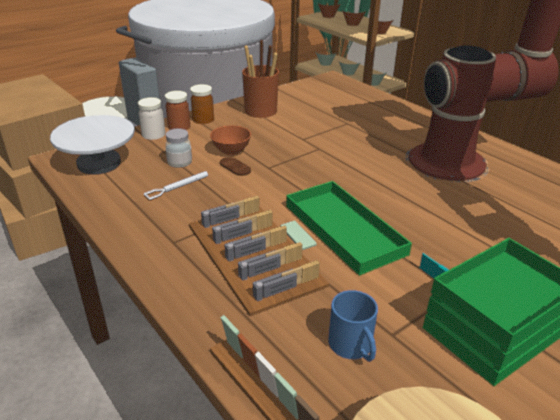

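View pics/top0.png

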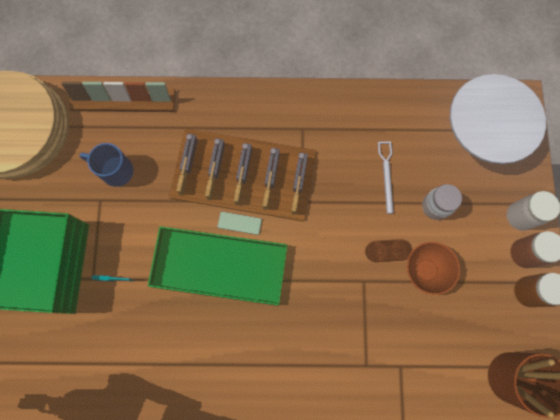

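```bash
python3 - <<'E'
from h import *
S=ctrl.get_image("scene");T=ctrl.get_image("top")
for nm,im in(("s",S),("t",T)):
    for k in ["card_1_tab","card_3_tab","board","tray_floor"]:
        print(nm,k,[(round(r['p'],2),np.round(np.array(r['position'])*[560,420],1).tolist()) for r in ctrl.mark_of(im,k)])
        if k!="tray_floor": print(' tr',[(round(r['p'],2),(np.array(r['rect'])*[560,420,560,420]).round(1).tolist(),int(r['mask'].sum())) for r in ctrl.trace(im,k)])
cv2.imwrite("pics/t1.png",cv2.resize(T['frame'][120:310,140:330],(760,760),interpolation=cv2.INTER_CUBIC))
cv2.imwrite("pics/s1.png",cv2.resize(S['frame'][180:320,180:380],(800,560),interpolation=cv2.INTER_CUBIC))
E
```

```text
s card_1_tab [(0.88, [307.4, 273.7]), (0.42, [232.4, 150.5]), (0.35, [298.3, 233.7])]
 tr [(0.97, [280.8, 259.5, 43.1, 23.8], 460), (0.43, [267.4, 241.8, 36.1, 20.5], 434)]
s card_3_tab [(0.52, [345.3, 227.2])]
 tr [(0.75, [252.5, 225.6, 35.9, 18.0], 356), (0.49, [237.1, 194.3, 22.3, 18.4], 263)]
s board [(0.94, [247.4, 257.6])]
 tr [(0.68, [188.3, 205.9, 142.4, 112.3], 4345)]
s tray_floor [(0.6, [344.0, 226.4]), (0.26, [245.4, 256.1]), (0.17, [178.4, 186.4])]
t card_1_tab [(0.78, [182.7, 183.3]), (0.7, [239.9, 194.0])]
 tr [(0.65, [176.9, 153.7, 10.9, 42.9], 171)]
t card_3_tab [(0.43, [239.3, 194.4])]
 tr []
t board [(0.95, [247.2, 168.6])]
 tr [(0.62, [170.3, 130.0, 145.8, 91.0], 8065)]
t tray_floor [(0.65, [220.0, 269.3]), (0.49, [245.7, 165.2])]
```

View pics/t1.png

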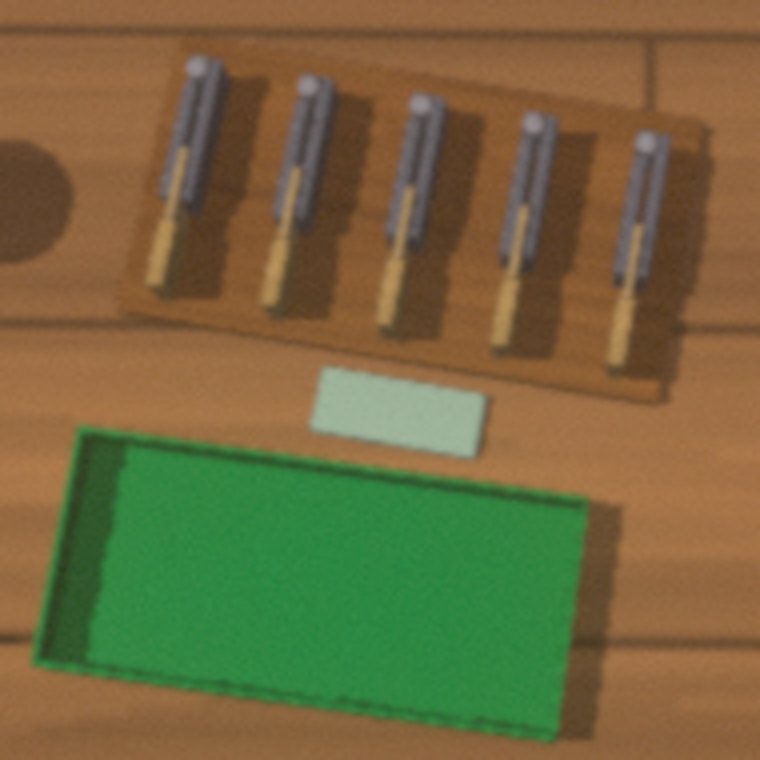

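View pics/s1.png

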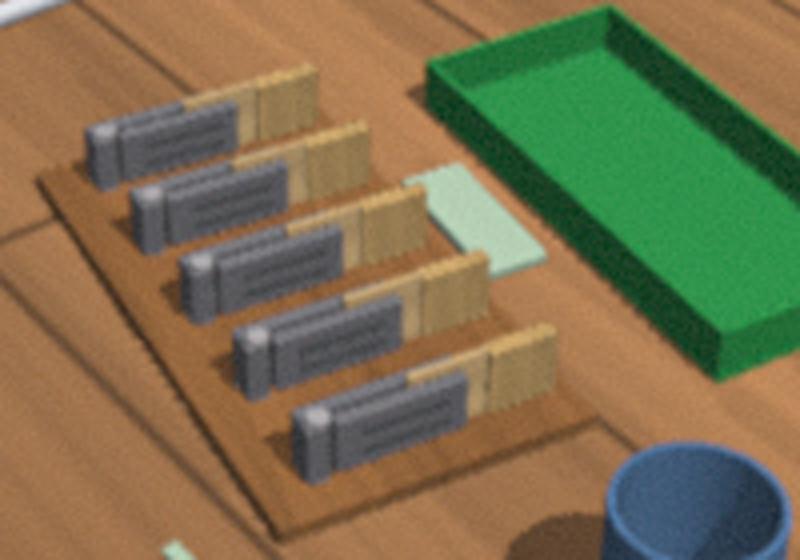

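```bash
python3 - <<'E'
from h import *
S=ctrl.get_image("scene");T=ctrl.get_image("top")
t=lambda u,v,z:atz(T,140+u/4,120+v/4,z)
s=lambda u,v,z:atz(S,180+u/4,180+v/4,z)
for n,p in dict(FL=(120,312),FR=(661,403),BR=(708,120),BL=(180,37)).items(): print(n,t(*p,.012))
for i,(f,b) in enumerate([((157,284),(173,213)),((271,305),(287,235)),((386,327),(401,255)),((502,346),(517,272)),((617,366),(630,292))]): print('tab',i+1,t(*f,.052),t(*b,.052))
# tops of tabs, scene: front/back top right edge
for i,(f,b) in enumerate([((553,327),(488,352)),((487,254),(421,280)),((426,187),(363,208)),((367,122),(306,144)),((316,66),(257,84))]): print('stab',i+1,s(*f,.052),s(*b,.052))
for n,p in dict(BR=(588,498),BL=(80,430),FR=(556,741),FL=(35,664)).items(): print('tray',n,t(*p,.035))
print('tray s',s(720,378,0),s(720,335,.035),s(608,8,.035),s(428,64,.035))
for n,p in dict(a=(322,367),b=(486,395),c=(475,458),d=(312,431)).items(): print('tile',n,t(*p,.008))
print('BL s',s(280,540,.012),'BR',s(40,178,.012),'FL',s(600,420,.012))
E
```

```text
FL [0.62254311 0.18568921 0.012     ]
FR [ 0.5693235 -0.1379622  0.012    ]
BR [ 0.74645256 -0.16785547  0.012     ]
BL [0.7981504  0.15836508 0.012     ]
tab 1 [0.62951213 0.15629674 0.052     ] [0.67250495 0.14915803 0.052     ]
tab 2 [0.61743895 0.08971654 0.052     ] [0.65962099 0.0820086  0.052     ]
tab 3 [0.60483282 0.02285611 0.052     ] [0.64800847 0.01522096 0.052     ]
tab 4 [ 0.59406564 -0.04423051  0.052     ] [ 0.63826072 -0.05241043  0.052     ]
tab 5 [ 0.58275081 -0.11046045  0.052     ] [ 0.62673943 -0.1180432   0.052     ]
stab 1 [0.63472055 0.16108431 0.052     ] [0.67327784 0.15611232 0.052     ]
stab 2 [0.62308279 0.09527359 0.052     ] [0.66446834 0.09143378 0.052     ]
stab 3 [0.61162032 0.0292573  0.052     ] [0.65094523 0.02374649 0.052     ]
stab 4 [ 0.59942582 -0.04043947  0.052     ] [ 0.64029825 -0.04372165  0.052     ]
stab 5 [ 0.58810771 -0.10564967  0.052     ] [ 0.6273678  -0.11084073  0.052     ]
tray BR [ 0.5087196 -0.0943282  0.035    ]
tray BL [0.54631368 0.19979478 0.035     ]
tray FR [ 0.37163913 -0.07675621  0.035     ]
tray FL [0.41218032 0.21704139 0.035     ]
tray s [0.54880188 0.20040044 0.        ] [0.55614213 0.20294095 0.035     ] [ 0.38390346 -0.06966434  0.035     ] [ 0.51667718 -0.08743021  0.035     ]
tile a [0.59058631 0.06412501 0.008     ]
tile b [ 0.57423307 -0.03403651  0.008     ]
tile c [ 0.53619357 -0.02806695  0.008     ]
tile d [0.55171188 0.06877943 0.008     ]
BL s [0.80805704 0.16621585 0.012     ] BR [ 0.75196244 -0.15554746  0.012     ] FL [0.63070944 0.19563986 0.012     ]
```

Emit:
carry_out(series=[[0.7, -0.95, 0, 0, 0, 0.27, 1], [0.75, -0.98, 0, 0, 0, 0.26, 1], [0.75, -0.98, 0, 0, 0, 0, 1], [0.75, -0.98, 0, 0, 0, 0, 1], [0.75, -0.98, 0, 0, 0, 0, 0.8], [0.75, -0.98, 0, 0, 0, 0, 0.6], [0.75, -0.98, 0, 0, 0, 0, 0.4], [0.75, -0.98, 0, 0, 0, 0, 0.4], [0.75, -0.98, 0, 0, 0, 0, 0.4], [0.75, -0.98, 0, 0, 0, 0, 0.4], [0.75, -0.98, 0, 0, 0, 0, 0.4], [0.75, -0.98, 0, 0, 0, 0, 0.4]], grip_force=20)

```text
t: 2.6
tool_pos: [0.3643, 0.3148, 0.2315]
tool_rot: [0.271, 3.129, 0.001]
contact_force: [-0.7, 1.3, 0.4]
opening: 0.0341
```

Emit:
carry_out(series=[[0.75, -0.98, 0, 0, 0, 0, 0.4], [0.75, -0.98, 0, 0, 0, 0, 0.4], [0.75, -0.98, 0, 0, 0, 0, 0.4], [0.75, -0.98, 0, 0, 0, 0, 0.4], [0.75, -0.98, 0, 0, 0, 0, 0.4], [0.75, -0.98, 0, 0, 0, 0, 0.4], [0.75, -0.98, 0, 0, 0, 0, 0.4], [0.75, -0.98, 0, 0, 0, 0, 0.4], [0.75, -0.98, 0, 0, 0, 0, 0.4], [0.75, -0.98, 0, 0, 0, 0, 0.4], [0, 0, 0, 0, 0, 0, 0.4], [0, 0, 0, 0, 0, 0, 0.4]])

```text
t: 3.8
tool_pos: [0.5512, 0.0706, 0.2312]
tool_rot: [-0.273, -3.129, -0.001]
contact_force: [-0.1, 0.2, -0.3]
opening: 0.0343
```

```bash
cat >> h.py <<'E'
def wrist(name):
    o=ctrl.get_obs(); im=ctrl.get_image("wrist"); 
    T=np.eye(4);T[:3,:3]=Ro.from_rotvec(o['tool_rot']).as_matrix();T[:3,3]=o['tool_pos']
    C=T@np.array(im['hand_eye']); im['R']=C[:3,:3].T; im['t']=-C[:3,:3].T@C[:3,3]
    cv2.imwrite(name,im['frame']); return o,im
E
python3 - <<'E'
from h import *
o,im=wrist("pics/w0.png"); print(o,im['hand_eye'],im['fx'],im['cx'],im['cy'])
for k in ["card_1_tab"]:
    print(k,[(round(r['p'],2),(np.array(r['position'])*[560,420]).round(1).tolist(),atz(im,*(np.array(r['position'])*[560,420]),.032).round(4)) for r in ctrl.mark_of(im,k)])
np.save("w0.npy",{k:im[k] for k in('fx','fy','cx','cy','R','t')},allow_pickle=True)
E
```

```text
{'t': 3.8, 'q': array([-6.76559178e-03, -1.12176510e-01,  1.77453717e+00,  4.31731250e-04,
        1.47982898e+00, -1.40360194e+00]), 'dq': array([ 0.02570162, -0.01613205,  0.0140975 ,  0.00128459, -0.0001702 ,
       -0.00090989]), 'effort': array([-8.62107072e-01, -3.17488790e+01, -3.74143839e+01, -5.63263893e-02,
       -4.00912331e-02, -1.09900066e-02]), 'tool_pos': array([0.55118616, 0.07059271, 0.23115388]), 'tool_rot': array([-2.72918147e-01, -3.12908369e+00, -5.97908254e-04]), 'contact_force': array([-0.11043485,  0.23465974, -0.3446743 ]), 'wrist_torque': array([ 0.03387996, -0.00034979,  0.0684638 ]), 'opening': 0.034316574878265796} [[-3.17799146e-04 -9.55896155e-01 -2.93704680e-01  7.48516786e-02]
 [ 9.99999939e-01 -3.46489288e-04  4.56535201e-05  4.85625798e-05]
 [-1.45405550e-04 -2.93704648e-01  9.55896207e-01 -1.43734222e-01]
 [ 0.00000000e+00  0.00000000e+00  0.00000000e+00  1.00000000e+00]] 322.0332272696119 277.2953678997533 212.3212616751106
card_1_tab [(0.68, [361.4, 258.1], array([0.653 , 0.1523, 0.032 ]))]
```

View pics/w0.png

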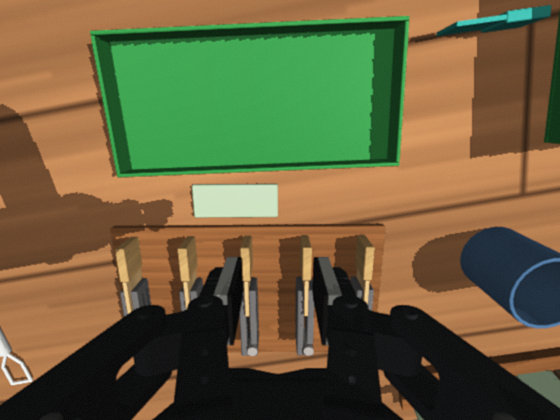

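```bash
python3 - <<'E'
from h import *
f=cv2.imread("pics/w0.png"); cv2.imwrite("pics/w0z.png",cv2.resize(f[180:320,100:400],(800,373),interpolation=cv2.INTER_CUBIC)[:, :])
E
```

```text
(no output)
```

View pics/w0z.png

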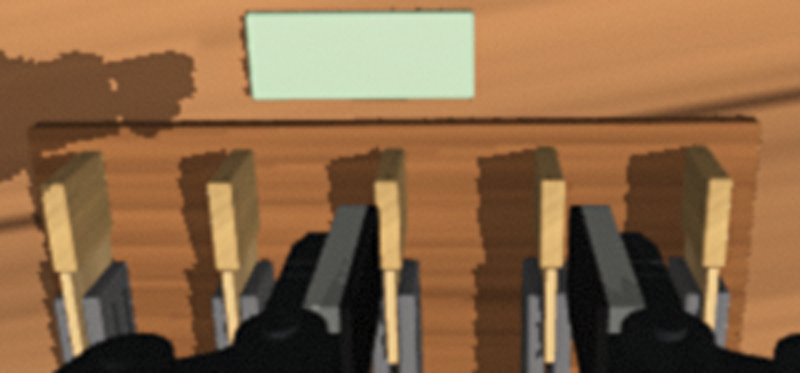

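```bash
python3 - <<'E'
from h import *
im=np.load("w0.npy",allow_pickle=True).item()
w=lambda u,v,z:atz(im,100+u/2.6667,180+v/2.6667,z)
F=[(719,180),(552,181),(387,182),(218,183),(54,185)];B=[(712,267),(551,268),(391,270),(229,271),(67,271)]
P=[]
for i,(f,b) in enumerate(zip(F,B)):
    a,c=w(*f,.052),w(*b,.052); P.append((a+c)/2); print(i+1,a.round(4),c.round(4),((a+c)/2).round(4),np.linalg.norm(a-c).round(4))
P=np.array(P); d=(P[0]-P[4])[:2]; print(np.linalg.norm(d)/4,np.degrees(np.arctan2(-d[0],d[1])),P.mean(0))
print('board',w(33,121,.012),w(757,118,.012))
for p in[(118,176),(398,164),(408,18),(94,34)]: print('tray',atz(im,*p,.035))
E
```

```text
1 [0.6318 0.1583 0.052 ] [0.6709 0.1518 0.052 ] [0.6513 0.155  0.052 ] 0.0396
2 [0.6204 0.0913 0.052 ] [0.6596 0.085  0.052 ] [0.64   0.0882 0.052 ] 0.0396
3 [0.6092 0.025  0.052 ] [0.6488 0.0186 0.052 ] [0.629  0.0218 0.052 ] 0.0401
4 [ 0.5977 -0.0428  0.052 ] [ 0.6374 -0.0487  0.052 ] [ 0.6175 -0.0458  0.052 ] 0.0402
5 [ 0.5869 -0.1089  0.052 ] [ 0.6256 -0.1158  0.052 ] [ 0.6062 -0.1124  0.052 ] 0.0393
0.06779339246070376 -9.56897280699009 [0.62882304 0.02137233 0.052     ]
board [ 0.56903922 -0.13222936  0.012     ] [0.62386742 0.18699321 0.012     ]
tray [ 0.51079064 -0.09472606  0.035     ]
tray [0.54978045 0.2003707  0.035     ]
tray [0.4148185  0.21842469 0.035     ]
tray [ 0.37685405 -0.07419341  0.035     ]
```

Emit:
carry_out(series=[[0.9, 0.18, -0.5, 0, 0, 0.07, 0.4], [0.9, 0.18, -0.7, 0, 0, 0, 0.4], [0.9, 0.18, -0.9, 0, 0, 0, 0.4], [0.78, 0.17, -0.9, 0, 0, 0, 0.4], [0, 0, -1, 0, 0, 0, 0.4], [0, 0, -1, 0, 0, 0, 0.4], [0, 0, -1, 0, 0, 0, 0.4], [0, 0, 0, 0, 0, 0, 0.4], [0, 0, 0, 0, 0, 0, 0.4]])

```text
t: 4.8
tool_pos: [0.6376, 0.0895, 0.0815]
tool_rot: [-0.258, -3.13, -0.0]
contact_force: [0.8, 0.7, 0.6]
opening: 0.0339
```

```bash
python3 - <<'E'
from h import *
o,im=wrist("pics/w1.png"); print(o['tool_pos'],o['contact_force'],o['dq'].round(4))
E
```

```text
[0.63763282 0.08948018 0.08145069] [0.77573742 0.73439877 0.60352561] [-0.0065 -0.0266 -0.0376  0.0001 -0.006   0.0006]
```

View pics/w1.png

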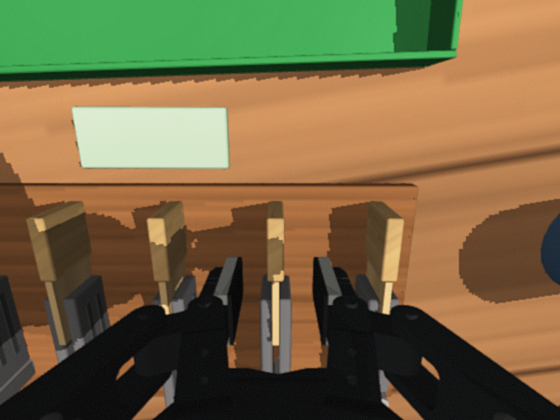

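Emit:
carry_out(series=[[0, 0, -1, 0, 0, 0, 0.4], [0, 0, -0.9, 0, 0, 0, 0.4], [0, 0, -0.48, 0, 0, 0, 0.3], [0, 0, 0, 0, 0, 0, 0.25]])

```text
t: 5.25
tool_pos: [0.6375, 0.0887, 0.0212]
tool_rot: [-0.26, -3.129, 0.0]
contact_force: [-0.3, 0.2, 0.3]
opening: 0.0216
```

Emit:
carry_out(series=[[0, 0, 0, 0, 0, 0, 0.15], [0, 0, 0, 0, 0, 0, 0.05], [0, 0, 0, 0, 0, 0, 0], [0, 0, 0, 0, 0, 0, 0]])

```text
t: 5.65
tool_pos: [0.6391, 0.088, 0.0235]
tool_rot: [0.26, 3.129, -0.001]
contact_force: [-2.6, -4.2, 6.7]
opening: 0.0095
```

```bash
python3 - <<'E'
from h import *
o,im=wrist("pics/w2.png"); print({k:o[k].round(4) if k!='t' and k!='opening' else o[k] for k in o})
E
```

```text
{'t': 5.65, 'q': array([ 2.2100e-02,  3.0120e-01,  1.7014e+00, -1.1000e-03,  1.1371e+00,
       -1.3825e+00]), 'dq': array([ 0.0009,  0.0028, -0.0012,  0.0013,  0.0007, -0.0002]), 'effort': array([ 2.29560e+00, -4.18250e+01, -3.06206e+01,  9.55500e-01,
       -6.78800e-01,  2.49000e-02]), 'tool_pos': array([0.6391, 0.088 , 0.0235]), 'tool_rot': array([ 2.5990e-01,  3.1288e+00, -1.3000e-03]), 'contact_force': array([-2.5745, -4.2156,  6.7431]), 'wrist_torque': array([-0.6283,  0.3474,  0.0327]), 'opening': 0.0095155315433528}
```

View pics/w2.png

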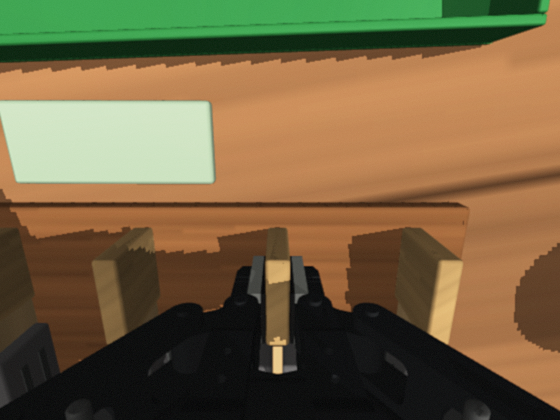

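Emit:
carry_out(series=[[-0.02, 0.003, 0, 0, 0, 0, 0], [-0.02, 0.003, 0, 0, 0, 0, 0], [0, 0, 0, 0, 0, 0, 0]])

```text
t: 6.0
tool_pos: [0.6391, 0.088, 0.0235]
tool_rot: [0.26, 3.126, -0.001]
contact_force: [0.7, -5.4, 4.7]
opening: 0.0099
```

Emit:
carry_out(series=[[-0.02, 0.003, 0, 0, 0, 0, 0], [-0.02, 0.003, 0, 0, 0, 0, 0], [0, 0, 0, 0, 0, 0, 0]])

```text
t: 6.3
tool_pos: [0.6392, 0.088, 0.0235]
tool_rot: [0.26, 3.124, -0.001]
contact_force: [5.0, -5.8, 2.1]
opening: 0.0096
```

Emit:
carry_out(series=[[-0.02, 0.003, 0, 0, 0, 0, 0], [0, 0, 0, 0, 0, 0, 0], [0, 0, 0, 0, 0, 0, 0]])

```text
t: 6.6
tool_pos: [0.6391, 0.0881, 0.0236]
tool_rot: [0.26, 3.122, -0.001]
contact_force: [6.7, -4.8, 0.2]
opening: 0.0095
```

Emit:
carry_out(series=[[0.05, -0.01, 0, 0, 0, 0, 0], [0.05, -0.005, 0, 0, 0, 0, 0], [0, 0, 0, 0, 0, 0, 0.1], [0, 0, 0, 0, 0, 0, 0.2], [0, 0, 0, 0, 0, 0, 0.3], [0, 0, 0.4, 0, 0, 0, 0.4], [0, 0, 0.9, 0, 0, 0, 0.4], [0, 0, 1, 0, 0, 0, 0.4], [0.1, 0.6, 0, 0, 0, 0, 0.4], [0.16, 0.9, 0, 0, 0, 0, 0.4], [0.15, 0.85, 0, 0, 0, 0, 0.4], [0.05, 0.3, 0, 0, 0, 0, 0.4]])

```text
t: 7.8
tool_pos: [0.6493, 0.1572, 0.0788]
tool_rot: [-0.257, -3.13, -0.001]
contact_force: [0.4, 0.1, -0.0]
opening: 0.0341
```

Emit:
carry_out(series=[[0, 0, -0.5, 0, 0, 0, 0.4], [0, 0, -0.9, 0, 0, 0, 0.4], [0, 0, -0.6, 0, 0, 0, 0.4], [0, 0, -0.3, 0, 0, 0, 0.3], [0, 0, 0, 0, 0, 0, 0.25]])

```text
t: 8.3
tool_pos: [0.6481, 0.1542, 0.0194]
tool_rot: [-0.261, -3.127, 0.001]
contact_force: [-0.2, -0.7, 0.0]
opening: 0.0215
```

```bash
python3 - <<'E'
from h import *
o,im=wrist("pics/w3.png"); print({k:o[k].round(4) if k!='t' and k!='opening' else o[k] for k in o})
E
```

```text
{'t': 8.3, 'q': array([ 1.2190e-01,  3.5290e-01,  1.6440e+00, -1.0000e-04,  1.1487e+00,
       -1.2824e+00]), 'dq': array([ 0.0025, -0.0252, -0.0268,  0.003 ,  0.0081,  0.0008]), 'effort': array([-2.06000e-02, -4.70160e+01, -3.20604e+01, -1.10000e-03,
       -7.49000e-02, -8.00000e-04]), 'tool_pos': array([0.6481, 0.1542, 0.0194]), 'tool_rot': array([-2.6080e-01, -3.1269e+00,  1.3000e-03]), 'contact_force': array([-0.1786, -0.694 ,  0.0157]), 'wrist_torque': array([-0.0152, -0.0387, -0.0574]), 'opening': 0.021478012229862634}
```

View pics/w3.png

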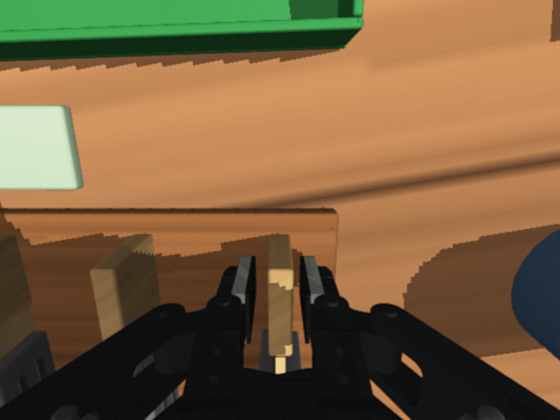

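Emit:
carry_out(series=[[0, 0.03, 0.1, 0, 0, 0, 0.15], [0, 0, 0, 0, 0, 0, 0.05], [0, 0, 0, 0, 0, 0, 0], [0, 0, 0, 0, 0, 0, 0]])

```text
t: 8.75
tool_pos: [0.6502, 0.1551, 0.0255]
tool_rot: [0.26, 3.13, -0.001]
contact_force: [-2.9, -3.2, 4.4]
opening: 0.0097
```

Emit:
carry_out(series=[[-0.02, 0.003, 0, 0, 0, 0, 0], [-0.02, 0.003, 0, 0, 0, 0, 0], [0, 0, 0, 0, 0, 0, 0]])

```text
t: 9.05
tool_pos: [0.6503, 0.1551, 0.0255]
tool_rot: [0.26, 3.127, -0.001]
contact_force: [1.5, -5.5, 2.9]
opening: 0.0099
```

Emit:
carry_out(series=[[-0.02, 0.003, 0, 0, 0, 0, 0], [-0.02, 0.003, 0, 0, 0, 0, 0], [0, 0, 0, 0, 0, 0, 0]])

```text
t: 9.35
tool_pos: [0.6503, 0.1551, 0.0255]
tool_rot: [0.26, 3.124, -0.001]
contact_force: [5.5, -5.7, 0.8]
opening: 0.0096
```

Emit:
carry_out(series=[[-0.015, 0.002, 0, 0, 0, 0, 0], [0, 0, 0, 0, 0, 0, 0], [0, 0, 0, 0, 0, 0, 0]])

```text
t: 9.65
tool_pos: [0.6502, 0.1551, 0.0255]
tool_rot: [0.26, 3.124, -0.0]
contact_force: [5.8, -5.4, -0.4]
opening: 0.0098
```

Emit:
carry_out(series=[[-0.018, 0.003, 0, 0, 0, 0, 0], [0, 0, 0, 0, 0, 0, 0]])

```text
t: 9.85
tool_pos: [0.6502, 0.1551, 0.0255]
tool_rot: [0.26, 3.123, -0.0]
contact_force: [7.6, -5.8, -1.2]
opening: 0.0094
```

Emit:
carry_out(series=[[0.057, -0.007, 0, 0, 0, 0, 0], [0.057, -0.007, 0, 0, 0, 0, 0], [0, 0, 0, 0, 0, 0, 0.1], [0, 0, 0, 0, 0, 0, 0.2], [0, 0, 0, 0, 0, 0, 0.3], [0, 0, 0.4, 0, 0, 0, 0.4], [0, 0, 0.9, 0, 0, 0, 0.4], [0, 0, 0.9, 0, 0, 0, 0.4], [-0.1, -0.6, 0, 0, 0, 0, 0.4], [-0.15, -0.95, 0, 0, 0, 0, 0.4], [-0.15, -0.95, 0, 0, 0, 0, 0.4], [-0.15, -0.95, 0, 0, 0, 0, 0.4]])

```text
t: 11.05
tool_pos: [0.635, 0.0681, 0.0783]
tool_rot: [-0.26, -3.13, 0.0]
contact_force: [0.7, 0.2, 0.6]
opening: 0.0342
```

Emit:
carry_out(series=[[-0.15, -0.95, 0, 0, 0, 0, 0.4], [-0.15, -0.9, 0, 0, 0, 0, 0.4], [-0.02, -0.06, 0, 0, 0, 0, 0.4], [0, 0, -0.4, 0, 0, 0, 0.4], [0, 0, -0.9, 0, 0, 0, 0.4], [0, 0, -0.6, 0, 0, 0, 0.4], [0, 0, -0.2, 0, 0, 0, 0.3], [0, 0, 0, 0, 0, 0, 0.25]])

```text
t: 11.85
tool_pos: [0.6268, 0.0223, 0.025]
tool_rot: [-0.259, -3.128, -0.0]
contact_force: [0.6, -0.5, 0.7]
opening: 0.0215
```

```bash
python3 - <<'E'
from h import *
o,im=wrist("pics/w4.png"); print({k:o[k].round(4) if k!='t' and k!='opening' else o[k] for k in o})
E
```

```text
{'t': 11.85, 'q': array([-8.3000e-02,  2.6500e-01,  1.7432e+00,  1.0000e-04,  1.1365e+00,
       -1.4888e+00]), 'dq': array([-0.002 , -0.0242, -0.0265, -0.0014,  0.005 , -0.0005]), 'effort': array([-4.29000e-02, -4.27552e+01, -3.14448e+01, -7.00000e-04,
       -3.90000e-02,  3.00000e-04]), 'tool_pos': array([0.6268, 0.0223, 0.025 ]), 'tool_rot': array([-2.5880e-01, -3.1279e+00, -1.0000e-04]), 'contact_force': array([ 0.5751, -0.4538,  0.713 ]), 'wrist_torque': array([ 0.0613, -0.0195, -0.0202]), 'opening': 0.021483552367667098}
```

View pics/w4.png

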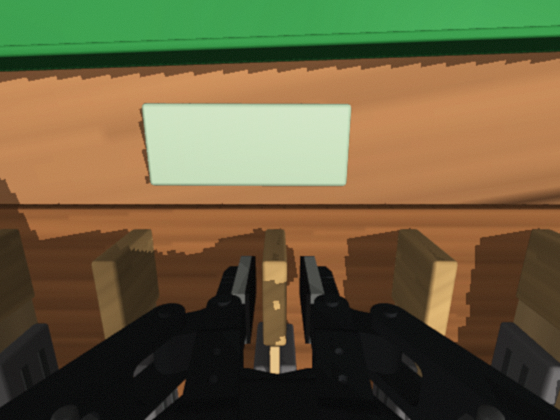

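Emit:
carry_out(series=[[0, -0.07, 0, 0, 0, 0, 0.15], [0, 0, 0, 0, 0, 0, 0.05], [0, 0, 0, 0, 0, 0, 0], [0, 0, 0, 0, 0, 0, 0]])

```text
t: 12.3
tool_pos: [0.6288, 0.0205, 0.0279]
tool_rot: [0.26, 3.129, 0.002]
contact_force: [0.9, 5.4, 1.3]
opening: 0.0097
```

Emit:
carry_out(series=[[-0.02, 0.003, 0, 0, 0, 0, 0], [-0.02, 0.003, 0, 0, 0, 0, 0], [0, 0, 0, 0, 0, 0, 0]])

```text
t: 12.6
tool_pos: [0.6288, 0.0204, 0.0279]
tool_rot: [0.26, 3.126, 0.001]
contact_force: [6.0, 4.4, -1.5]
opening: 0.0098
```

Emit:
carry_out(series=[[-0.02, 0.003, 0, 0, 0, 0, 0], [-0.02, 0.003, 0, 0, 0, 0, 0], [0, 0, 0, 0, 0, 0, 0]])

```text
t: 12.9
tool_pos: [0.6281, 0.0205, 0.028]
tool_rot: [0.259, 3.125, 0.001]
contact_force: [5.4, 4.1, 0.4]
opening: 0.0098
```

Emit:
carry_out(series=[[-0.04, 0.006, 0, 0, 0, 0, 0], [-0.04, 0.006, 0, 0, 0, 0, 0], [-0.04, 0.006, 0, 0, 0, 0, 0], [0, 0, 0, 0, 0, 0, 0]])

```text
t: 13.3
tool_pos: [0.6252, 0.021, 0.0281]
tool_rot: [0.259, 3.125, 0.001]
contact_force: [5.7, 4.1, -0.2]
opening: 0.0099
```

Emit:
carry_out(series=[[-0.12, 0.02, 0, 0, 0, 0, 0], [-0.18, 0.03, 0, 0, 0, 0, 0], [-0.18, 0.03, 0, 0, 0, 0, 0], [-0.18, 0.03, 0, 0, 0, 0, 0], [-0.18, 0.03, 0, 0, 0, 0, 0], [-0.18, 0.03, 0, 0, 0, 0, 0], [-0.18, 0.03, 0, 0, 0, 0, 0], [-0.18, 0.03, 0, 0, 0, 0, 0], [-0.18, 0.03, 0, 0, 0, 0, 0], [0, 0, 0, 0, 0, 0, 0]], grip_force=40)

```text
t: 14.3
tool_pos: [0.5843, 0.0267, 0.0278]
tool_rot: [0.26, 3.129, -0.001]
contact_force: [0.2, -0.4, 5.6]
opening: 0.0088
```

```bash
python3 - <<'E'
from h import *
o,im=wrist("pics/w5.png"); print({k:o[k].round(4) if k!='t' and k!='opening' else o[k] for k in o})
E
```

```text
{'t': 14.3, 'q': array([-8.1100e-02,  1.6930e-01,  1.8506e+00, -9.0000e-04,  1.1200e+00,
       -1.4856e+00]), 'dq': array([ 0.0013,  0.0077, -0.0066,  0.001 ,  0.0082, -0.002 ]), 'effort': array([ 4.55800e-01, -3.53586e+01, -2.76245e+01,  1.52900e-01,
        3.94900e-01, -6.60000e-03]), 'tool_pos': array([0.5843, 0.0267, 0.0278]), 'tool_rot': array([ 2.6020e-01,  3.1291e+00, -1.2000e-03]), 'contact_force': array([ 0.2208, -0.3703,  5.6335]), 'wrist_torque': array([-0.1571, -0.2617,  0.0026]), 'opening': 0.008822436267981999}
```

View pics/w5.png

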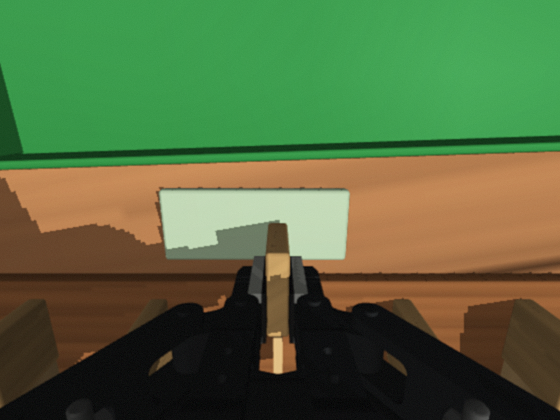

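Emit:
carry_out(series=[[0, 0, 0.6, 0, 0, 0, 0], [0, 0, 0.9, 0, 0, 0, 0], [-0.1, 0, 0.8, 0, 0, 0, 0], [-0.8, 0.4, 0, 0, 0, 0, 0], [-0.95, 0.62, 0, 0, 0, 0, 0], [-0.95, 0.62, 0, 0, 0, 0, 0], [-0.95, 0.62, 0, 0, 0, 0, 0], [-0.95, 0.62, 0, 0, 0, 0, 0], [-0.7, 0.62, 0, 0, 0, 0, 0], [-0.08, 0.06, -0.5, 0, 0, 0, 0], [0, 0, -0.9, 0, 0, 0, 0], [0, 0, 0, 0, 0, 0, 0]])

```text
t: 15.55
tool_pos: [0.4437, 0.1156, 0.0457]
tool_rot: [-0.259, -3.123, 0.003]
contact_force: [-0.4, 0.6, -0.5]
opening: 0.0088
```

```bash
python3 - <<'E'
from h import *
o,im=wrist("pics/w6.png"); print({k:o[k].round(4) if k!='t' and k!='opening' else o[k] for k in o})
im=ctrl.get_image("scene"); cv2.imwrite("pics/s6.png",im['frame'])
E
```

```text
{'t': 15.55, 'q': array([ 9.2500e-02, -1.5140e-01,  2.1388e+00, -4.0000e-04,  1.1622e+00,
       -1.3124e+00]), 'dq': array([-0.0063, -0.0177, -0.0382,  0.003 ,  0.0296, -0.0005]), 'effort': array([ 9.45000e-02, -2.66476e+01, -3.41706e+01,  4.60000e-03,
       -3.56100e-01, -5.00000e-04]), 'tool_pos': array([0.4437, 0.1156, 0.0457]), 'tool_rot': array([-2.5930e-01, -3.1231e+00,  2.8000e-03]), 'contact_force': array([-0.4459,  0.6258, -0.5414]), 'wrist_torque': array([ 0.0077,  0.0548, -0.0487]), 'opening': 0.008841459142676252}
```

View pics/w6.png

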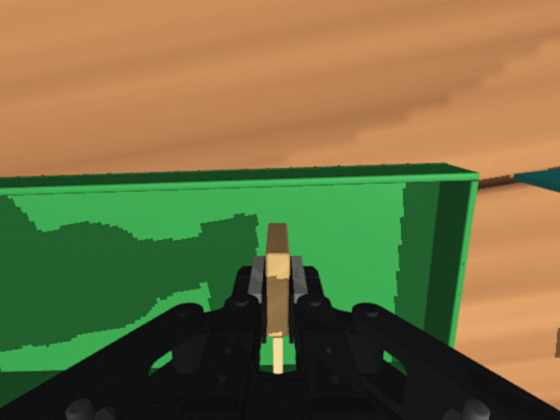

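View pics/s6.png

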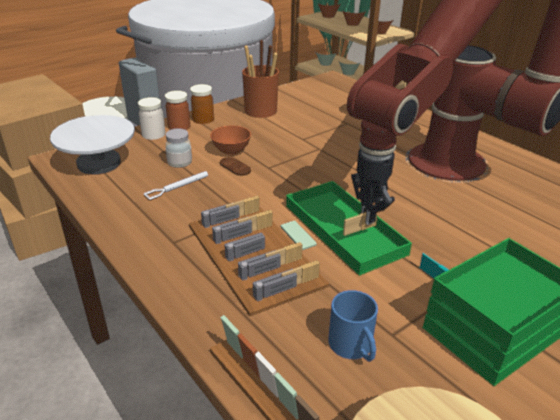

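Emit:
carry_out(series=[[0, 0, -0.4, 0, 0, 0, 0], [0, 0, -0.35, 0, 0, 0, 0], [0, 0, -0.12, 0, 0, 0, 0], [0, 0, 0, 0, 0, 0, 0]])

```text
t: 16.05
tool_pos: [0.4464, 0.116, 0.0268]
tool_rot: [-0.26, -3.129, 0.001]
contact_force: [-0.0, -0.0, -0.1]
opening: 0.0094
```

Emit:
carry_out(series=[[0, 0, -0.06, 0, 0, 0, 0], [0, 0, 0, 0, 0, 0, 0.15], [0, 0, 0, 0, 0, 0, 0.3], [0, 0, 0, 0, 0, 0, 0.4], [0, 0, 0, 0, 0, 0, 0.4]], grip_force=20)

```text
t: 16.55
tool_pos: [0.4471, 0.1162, 0.0263]
tool_rot: [0.26, 3.13, 0.0]
contact_force: [-0.5, -0.4, 0.3]
opening: 0.0341
```

Emit:
carry_out(series=[[0, 0, 0.5, 0, 0, 0, 0.4], [0, 0, 1, 0, 0, 0, 0.4], [0, 0, 1, 0, 0, 0, 0.4], [0, 0, 0.5, 0, 0, 0, 0.4], [0, 0, 0, 0, 0, 0, 0.4]])

```text
t: 17.05
tool_pos: [0.4488, 0.1164, 0.104]
tool_rot: [0.26, 3.125, 0.002]
contact_force: [0.6, 0.0, 0.6]
opening: 0.0344
```

```bash
python3 - <<'E'
from h import *
o,im=wrist("pics/w7.png"); print({k:o[k].round(4) if k!='t' and k!='opening' else o[k] for k in o})
E
```

```text
{'t': 17.05, 'q': array([ 0.093 , -0.2354,  2.1017, -0.    ,  1.2697, -1.3121]), 'dq': array([ 0.0014,  0.035 ,  0.0425, -0.002 , -0.0199,  0.0001]), 'effort': array([ 7.83000e-02, -2.45575e+01, -3.42769e+01,  1.20000e-03,
        1.57600e-01, -0.00000e+00]), 'tool_pos': array([0.4488, 0.1164, 0.104 ]), 'tool_rot': array([2.5950e-01, 3.1253e+00, 1.5000e-03]), 'contact_force': array([0.5673, 0.0211, 0.5621]), 'wrist_torque': array([ 0.0359,  0.0579, -0.018 ]), 'opening': 0.0343704655150262}
```

View pics/w7.png

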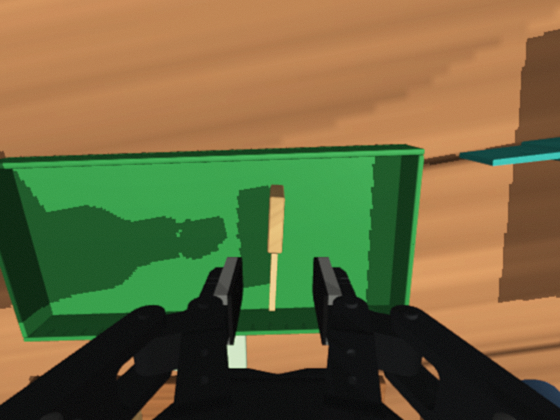

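Emit:
carry_out(series=[[0.6, -0.6, 0, 0, 0, 0, 0.4], [0.95, -0.91, 0, 0, 0, 0, 0.4], [0.95, -0.91, 0, 0, 0, 0, 0.4], [0.95, -0.91, 0, 0, 0, 0, 0.4], [0.95, -0.91, 0, 0, 0, 0, 0.4], [0.95, -0.91, 0, 0, 0, 0, 0.4], [0.95, -0.91, 0, 0, 0, 0, 0.4], [0.48, -0.44, -0.4, 0, 0, 0, 0.4], [0, 0, -0.9, 0, 0, 0, 0.4], [0, 0, -0.6, 0, 0, 0, 0.4], [0, 0, 0, 0, 0, 0, 0.4], [0, 0, 0, 0, 0, 0, 0.4]])

```text
t: 18.3
tool_pos: [0.6154, -0.0458, 0.0524]
tool_rot: [-0.259, -3.128, -0.0]
contact_force: [-0.3, -0.1, -0.1]
opening: 0.0343
```

```bash
python3 - <<'E'
from h import *
o,im=wrist("pics/w8.png"); print({k:o[k].round(4) if k!='t' and k!='opening' else o[k] for k in o})
E
```

```text
{'t': 18.3, 'q': array([-0.1948,  0.2065,  1.7601,  0.    ,  1.1774, -1.6003]), 'dq': array([ 0.0023, -0.0261, -0.0275, -0.0009, -0.0017,  0.0001]), 'effort': array([-1.39800e-01, -4.02798e+01, -3.15477e+01, -5.90000e-03,
        3.98000e-02,  1.00000e-04]), 'tool_pos': array([ 0.6154, -0.0458,  0.0524]), 'tool_rot': array([-2.5920e-01, -3.1285e+00, -4.0000e-04]), 'contact_force': array([-0.3017, -0.1242, -0.1237]), 'wrist_torque': array([-0.0016, -0.0287,  0.033 ]), 'opening': 0.03430148668111865}
```

View pics/w8.png

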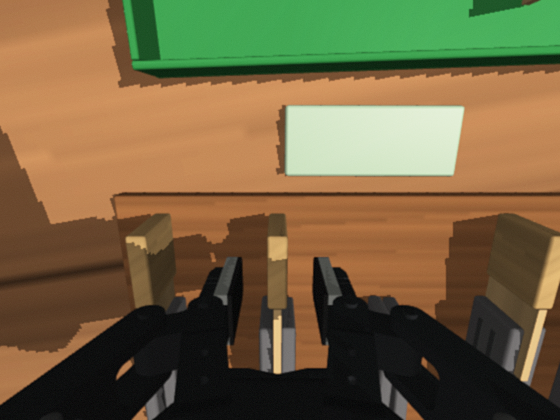

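Emit:
carry_out(series=[[0.03, -0.02, -0.5, 0, 0, 0, 0.4], [0, 0, -0.5, 0, 0, 0, 0.3], [0, 0, -0.1, 0, 0, 0, 0.25], [0, 0, 0, 0, 0, 0, 0.15], [0, 0, 0, 0, 0, 0, 0.05], [0, 0, 0, 0, 0, 0, 0], [0, 0, 0, 0, 0, 0, 0], [0, 0, 0, 0, 0, 0, 0]])

```text
t: 19.15
tool_pos: [0.6166, -0.0463, 0.0255]
tool_rot: [-0.26, -3.13, -0.001]
contact_force: [0.2, 2.1, -4.8]
opening: 0.0095
```

Emit:
carry_out(series=[[-0.02, 0.003, 0, 0, 0, 0, 0], [-0.02, 0.003, 0, 0, 0, 0, 0], [0, 0, 0, 0, 0, 0, 0]])

```text
t: 19.45
tool_pos: [0.6165, -0.0464, 0.0262]
tool_rot: [0.26, 3.13, 0.001]
contact_force: [2.5, 3.9, -4.9]
opening: 0.0094
```

Emit:
carry_out(series=[[-0.02, 0.003, 0, 0, 0, 0, 0], [0, 0, 0, 0, 0, 0, 0]])

```text
t: 19.65
tool_pos: [0.6164, -0.0464, 0.0265]
tool_rot: [0.26, 3.129, 0.001]
contact_force: [3.9, 3.6, -5.0]
opening: 0.0098
```

Emit:
carry_out(series=[[0, 0, -0.03, 0, 0, 0, 0], [-0.02, 0.003, -0.02, 0, 0, 0, 0], [0, 0, 0, 0, 0, 0, 0]])

```text
t: 19.95
tool_pos: [0.6163, -0.0464, 0.0262]
tool_rot: [0.26, 3.128, 0.0]
contact_force: [0.6, 4.4, 1.2]
opening: 0.0094
```

Emit:
carry_out(series=[[-0.02, 0.003, 0, 0, 0, 0, 0], [0, 0, 0, 0, 0, 0, 0]])

```text
t: 20.15
tool_pos: [0.6164, -0.0464, 0.0262]
tool_rot: [0.26, 3.127, 0.0]
contact_force: [3.7, 4.9, -1.2]
opening: 0.0091
```

Emit:
carry_out(series=[[-0.02, 0.003, 0, 0, 0, 0, 0], [-0.02, 0.003, 0, 0, 0, 0, 0], [0, 0, 0, 0, 0, 0, 0]])

```text
t: 20.45
tool_pos: [0.6161, -0.0464, 0.0263]
tool_rot: [0.26, 3.125, 0.0]
contact_force: [5.5, 4.7, -3.1]
opening: 0.0095
```

Emit:
carry_out(series=[[-0.02, 0.003, 0, 0, 0, 0, 0], [-0.02, 0.003, 0, 0, 0, 0, 0], [0, 0, 0, 0, 0, 0, 0]])

```text
t: 20.75
tool_pos: [0.6154, -0.0463, 0.0266]
tool_rot: [0.259, 3.124, 0.0]
contact_force: [5.8, 4.1, -2.1]
opening: 0.0094
```

Emit:
carry_out(series=[[-0.04, 0.006, 0, 0, 0, 0, 0], [-0.04, 0.006, 0, 0, 0, 0, 0], [0, 0, 0, 0, 0, 0, 0]])

```text
t: 21.05
tool_pos: [0.6138, -0.046, 0.027]
tool_rot: [0.259, 3.123, -0.0]
contact_force: [5.8, 4.7, -1.2]
opening: 0.0097
```

```bash
python3 - <<'E'
from h import *
o,im=wrist("pics/w9.png"); print(o['tool_pos'],o['contact_force'])
E
```

```text
[ 0.61375901 -0.04603607  0.02697222] [ 5.78381157  4.74569049 -1.18991586]
```

View pics/w9.png

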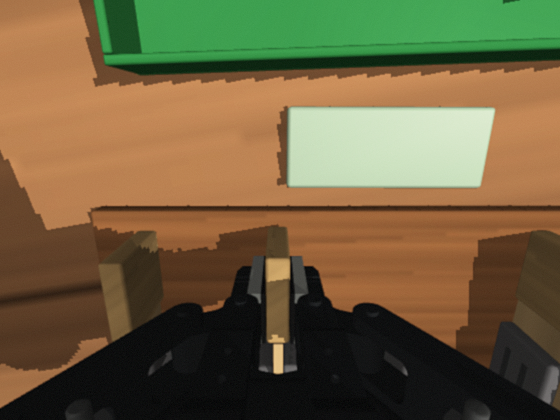

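Emit:
carry_out(series=[[-0.12, 0.02, 0, 0, 0, 0, 0], [-0.18, 0.03, 0, 0, 0, 0, 0], [-0.18, 0.03, 0, 0, 0, 0, 0], [-0.18, 0.03, 0, 0, 0, 0, 0], [-0.18, 0.03, 0, 0, 0, 0, 0], [-0.18, 0.03, 0, 0, 0, 0, 0], [-0.18, 0.03, 0, 0, 0, 0, 0], [-0.18, 0.03, 0, 0, 0, 0, 0], [-0.18, 0.03, 0, 0, 0, 0, 0], [-0.05, 0.01, 0, 0, 0, 0, 0], [0, 0, 0, 0, 0, 0, 0]], grip_force=40)

```text
t: 22.2
tool_pos: [0.5703, -0.0395, 0.0252]
tool_rot: [-0.26, -3.131, 0.001]
contact_force: [-1.4, -0.7, 3.3]
opening: 0.0091
```

```bash
python3 - <<'E'
from h import *
o,im=wrist("pics/w10.png"); print(o['tool_pos'],o['contact_force'],o['opening'])
E
```

```text
[ 0.57027223 -0.03946738  0.0251643 ] [-1.36271034 -0.68188227  3.27782608] 0.009130245892651833
```

View pics/w10.png

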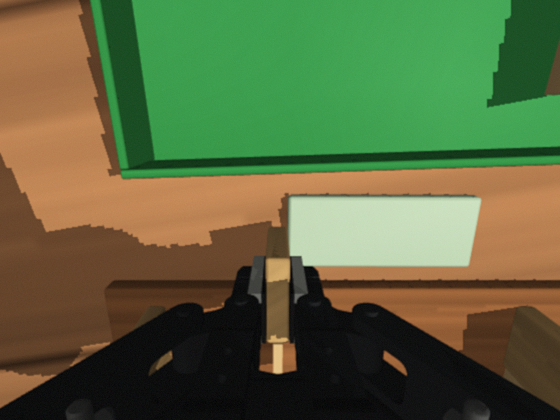

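Emit:
carry_out(series=[[0, 0, 0.6, 0, 0, 0, 0], [0, 0, 0.9, 0, 0, 0, 0], [-0.1, 0.04, 0.8, 0, 0, 0, 0], [-0.8, 0.36, 0, 0, 0, 0, 0], [-0.95, 0.43, 0, 0, 0, 0, 0], [-0.95, 0.43, 0, 0, 0, 0, 0], [-0.95, 0.43, 0, 0, 0, 0, 0], [-0.95, 0.43, 0, 0, 0, 0, 0], [-0.65, 0.28, 0, 0, 0, 0, 0], [-0.05, 0.02, -0.5, 0, 0, 0, 0], [0, 0, -0.9, 0, 0, 0, 0], [0, 0, 0, 0, 0, 0, 0]])

```text
t: 23.45
tool_pos: [0.4334, 0.0216, 0.0445]
tool_rot: [-0.26, -3.125, -0.0]
contact_force: [-0.6, -0.3, -0.3]
opening: 0.0094
```

Emit:
carry_out(series=[[0, 0, -0.4, 0, 0, 0, 0], [0, 0, -0.35, 0, 0, 0, 0], [0, 0, -0.12, 0, 0, 0, 0], [0, 0, 0, 0, 0, 0, 0], [0, 0, 0, 0, 0, 0, 0]])

```text
t: 23.95
tool_pos: [0.4358, 0.0213, 0.0258]
tool_rot: [0.26, 3.13, -0.0]
contact_force: [-0.1, 0.3, -0.2]
opening: 0.0092
```

```bash
python3 - <<'E'
from h import *
o,im=wrist("pics/w11.png"); print(o['tool_pos'],o['contact_force'],o['opening'])
im=ctrl.get_image("scene"); cv2.imwrite("pics/s11.png",cv2.resize(im['frame'][160:300,180:420],(800,467)))
E
```

```text
[0.43578621 0.02134741 0.02581801] [-0.09828113  0.26096144 -0.22120968] 0.009249031793554316
```

View pics/w11.png

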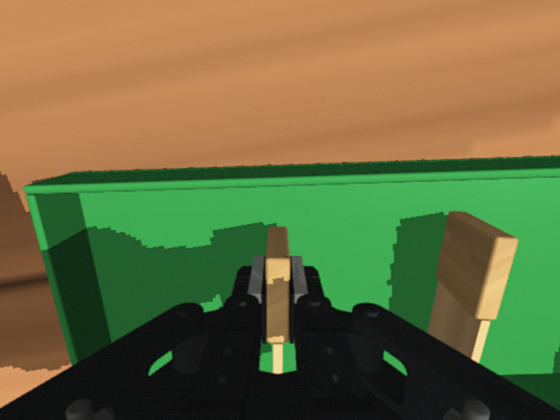

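View pics/s11.png

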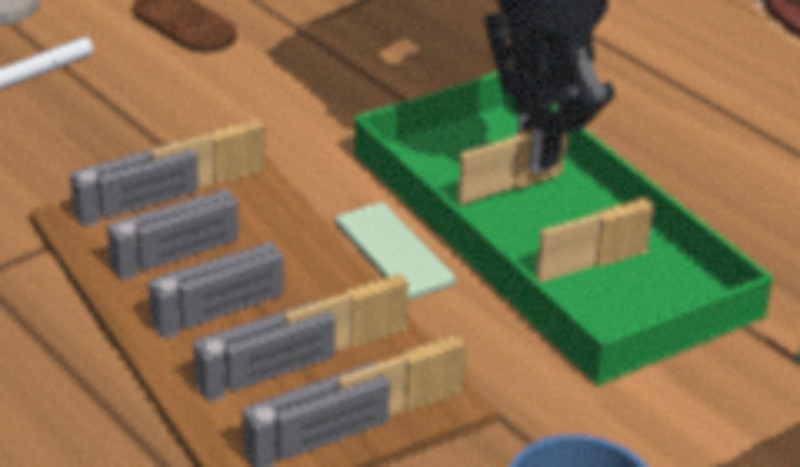

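Emit:
carry_out(series=[[0, 0, -0.15, 0, 0, 0, 0], [0, 0, -0.1, 0, 0, 0, 0], [0, 0, 0, 0, 0, 0, 0]])

```text
t: 24.35
tool_pos: [0.435, 0.0215, 0.0188]
tool_rot: [-0.26, -3.13, -0.0]
contact_force: [0.2, 0.2, 0.3]
opening: 0.0094
```

Emit:
carry_out(series=[[0, 0, -0.03, 0, 0, 0, 0], [0, 0, 0, 0, 0, 0, 0.1], [0, 0, 0, 0, 0, 0, 0.25], [0, 0, 0, 0, 0, 0, 0.4], [0, 0, 0, 0, 0, 0, 0.4], [0, 0, 0.4, 0, 0, 0, 0.4], [0, 0, 1, 0, 0, 0, 0.4], [0, 0, 1, 0, 0, 0, 0.4], [0, 0, 1, 0, 0, 0, 0.4], [0, 0, 1, 0, 0, 0, 0.4], [-0.3, 0, 1, 0, 0, 0, 0.4], [-0.3, 0, 0, 0, 0, 0, 0.4]], grip_force=20)

```text
t: 25.55
tool_pos: [0.4229, 0.0211, 0.1586]
tool_rot: [0.259, 3.122, -0.001]
contact_force: [-1.0, 0.8, -0.2]
opening: 0.0341
```

```bash
python3 - <<'E'
from h import *
o,im=wrist("pics/w12.png"); print(o['tool_pos'],o['contact_force'],o['opening'])
im=ctrl.get_image("scene"); cv2.imwrite("pics/s12.png",im['frame'])
o,im=wrist("pics/w12.png")
w=lambda u,v,z:atz(im,u,v,z)
E
```

```text
[0.42293726 0.0211175  0.15860196] [-1.0109049   0.82048194 -0.220634  ] 0.034126114450868696
```

View pics/w12.png

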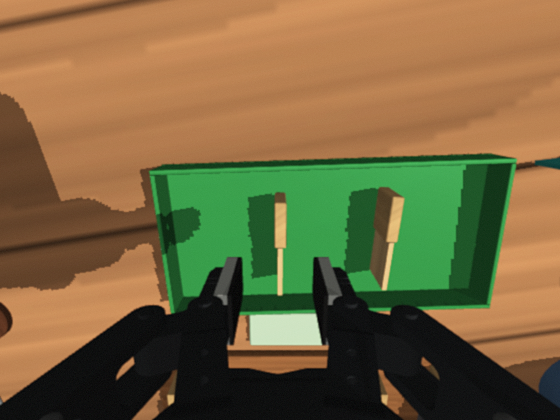

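View pics/s12.png

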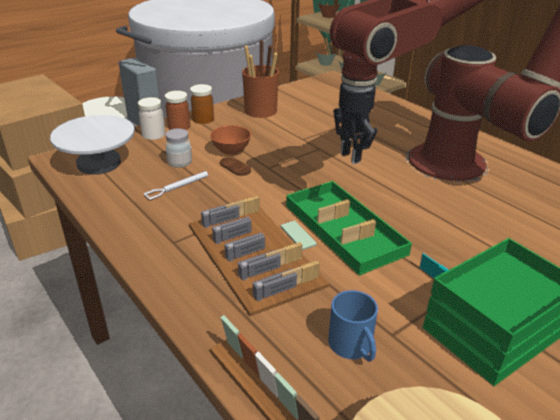

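```bash
python3 - <<'E'
from h import *
a=cv2.imread("pics/scene0.png");b=cv2.imread("pics/s12.png")
c=lambda f:cv2.resize(f[195:310,185:330],(580,460),interpolation=cv2.INTER_CUBIC)
d=cv2.absdiff(a,b); cv2.imwrite("pics/d.png",np.clip(c(d).astype(int)*3,0,255).astype(np.uint8))
E
```

```text
(no output)
```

View pics/d.png

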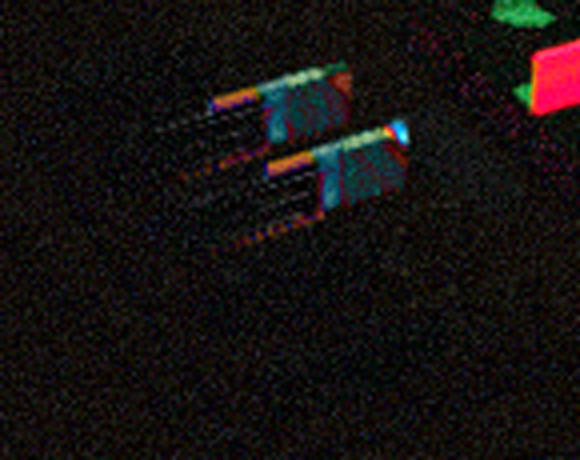

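The difference image shows change only at clips 3 and 4 (and the cards in the tray). Cards 1, 2 and 5 have not moved, so I'm handing in.

```bash
python3 -c "
from h import *
print(ctrl.get_obs()['t'],ctrl.finish_job())"
```

```text
the job is handed in; nothing more can be done
25.7 None
```

The two tired clips are 3 and 4. I drew both cards out and stood them upright in the green tray, then handed the job in at 25.7 s.

- **Tugs:** cards 1 and 2 did not move at about 8.4 N and 7.4 N of pull, so those clips are sound. Cards 3 and 4 slid at about 5 N. I did not tug card 5; I took it as sound because the two tired clips were already found.
- **Last checks:** in the before/after scene pictures of the board, only clips 3 and 4 changed, so cards 1, 2 and 5 are where they were. The final pictures show both drawn cards fully inside the tray. The tile, mug and other bystanders look unmoved by eye, and the gripper is clear above the tray.
- **Small faults:** card 3 dropped about 5 mm into the tray when released, but stayed upright. There were sideways forces of about 4–6 N during the tugs, because the jaws were not perfectly centred on the tabs. The scene and top cameras disagreed by about 6–10 mm, so I aimed with the wrist camera.

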